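# Set up the drop-front ledge of the kitchen caddy

## Task

Set up the fold-down ledge of the grey caddy: first pull both slide-out supports all the way out, while the flap is still up. Then ease the flap part-way open by its tab, let go and back away (the stiff hinge holds it), and take it again another way, lowering it gently until it lies level on both supports. Leave the boxes, ladle rest, cup, shaker and bottle where they are.

Things in the scene. Friction and masses are not known exactly. Their poses are not given: they have to be found in the camera images.
- hinge (a point): middle of the hinge line of the fixed grey caddy (170 deep x 260 wide x 282 mm high), 130 mm above the cart top, at the caddy's front face. x axis points into the caddy (its front faces -x), y along the hinge to the caddy's left as seen by one facing its front, z up. The caddy does not move
- flap (a joint): opening angle of the white flap, rad: 0 upright (closed), 1.571 level, out of the front; it can go lower if unsupported. 256 mm wide, 12 thick, 140 from hinge line to free edge; the hinge line lies in the plane of its inner face (upper face when level). 0.4 kg; stiff friction hinge, 0.5 N m, stays where it is left. Closed, its inner side is covered by the caddy's top
- flap_tab (a point): grey tab on the flap's outer face, mid-width at the free edge: plate 14 mm thick (along the hinge), standing 40 mm out, 28 mm along the flap. Point at 124 mm from the hinge line along the flap, 22 mm out from the outer face (34 from the inner); it and its axes turn with the flap (at 0 as hinge). When level the tab hangs underneath: finish by pressing on the inner face
- support_left (a joint): how far the left support (caddy's left, +y of the hinge) is pulled out, m: 0 = in, 0.110 = all the way out, at a hard stop. Aluminium bar 22 mm wide at 90 mm to the left of the caddy's middle, top 12 mm below the hinge line; slides straight out of the front along -x of hinge, drag about 3 N, stays where it is left
- support_right (a joint): the same for the right support, 90 mm to the right of the middle (-y of the hinge)
- pull_left (a point): grey pull on the front end of the left support: upright plate 52 mm long (fore-aft), 14 mm thick (sideways), 32 mm high. Point 34 mm in front of the bar's front end, mid-height (36 mm below the hinge line), mid-thickness; moves with it, axes as hinge. Pinch it across the 14 mm from above, gripper leaning about 35 deg away from the caddy to clear the upright flap
- pull_right (a point): grey pull on the front end of the right support: upright plate 52 mm long (fore-aft), 14 mm thick (sideways), 32 mm high. Point 34 mm in front of the bar's front end, mid-height (36 mm below the hinge line), mid-thickness; moves with it, axes as hinge. Pinch it across the 14 mm from above, gripper leaning about 35 deg away from the caddy to clear the upright flap
- box0_center (a point): lowest of the three stacked blue see-through food boxes, 154 x 114 x 54 mm; point at its centre; loose, to be left alone
- box1_center (a point): middle food box, 154 x 114 x 54 mm; point at its centre; loose, to be left alone
- box2_center (a point): top food box, 154 x 114 x 54 mm; point at its centre; loose, to be left alone
- ladle_rest_center (a point): stainless ladle rest lying on the cart top under where the flap comes down, between the supports, 150 mm long, 15 mm high; point at the dish's centre; loose, to be left alone
- cup_center (a point): speckled ceramic cup beside the caddy's right side, 78 mm wide, 80 mm high; point at its centre; loose, to be left alone
- shaker_center (a point): closed grey flip-top shaker, 58 mm wide, 120 mm high; point at its centre; loose, to be left alone
- soy_center (a point): amber sauce bottle, 60 mm wide, 150 mm high; point at its centre; loose, to be left alone

How it is judged:
By the outcome, as a careful person would: the job done as asked, in the order asked, and still so for the second after the job is handed in, with the robot touching nothing.
It also fails if it takes over 64 s, if anything falls off the work surface, if the arm or the gripper's body presses on something with over 40 N, if the wrist force passes 120 N, or if a joint passes its speed limit or range.

## Robot

A 6-joint arm with a two-finger parallel gripper is mounted at the origin on the work surface. World frame = base frame: x ahead of the robot, y to its left, z up, the work surface at z = 0. Lengths are in m, angles in rad, forces in N, time in s.
With the tool pointing down it reaches from about 0.35 to 0.875 m from the base axis. Payload 4.2 kg.
Tool frame: the origin (TCP) lies midway between the tips of the shut fingers; the grasp point (between the pads) lies 19 mm behind it (bot.grasp_offset is the z of the grasp point in the tool frame, in m); z points along the fingers, y is the direction in which the jaws open and shut (so a half turn about z gives the same grasp; the last joint's range is limited). The gripper opens to 87 mm and grips with 3 to 60 N. Pads are 19 mm wide; open, the fingers measure 117 mm over their backs; the gripper's body (75 mm by 190 mm) begins 51 mm behind the grasp point.
Start: joints at [1.38, 0.385, 0.008, 0, -1.194, -0.259], TCP at [0.272, 0.563, 0.223] pointing down, gripper open.
Joint ranges: [-3.14, 3.14], [-1.21, 2.06], [-1.07, 1.41], [-3.16, 2.05], [-2.99, -0.16], [-3.1, 3.1]. Speed limits (rad/s): [2.79, 2.79, 3.14, 3.14, 3.14, 3.14].

## Interface

Orientations are given as [roll, pitch, yaw] about the fixed x, y, z axes, in that order (R = Rz(yaw) Ry(pitch) Rx(roll)).
In Python, from bench import bot gives the robot as it stands.
- The arm moves only by the tool apply_moves, never from a script. Its argument "plan" is text: rows parted by semicolons, each of 7 numbers parted by spaces: the shift along the world's x, y, z in m, then the turn, a rotation vector about the world's x, y, z in rad, then the opening in per cent of the stroke, from 0 (shut) to 100 (fully open). A call has 1 to 5 rows; each row is the pose to reach, as a shift and turn from the pose commanded when the call began; what a row does not reach only later rows make up. A row lasts 1/10 s, in which the tool goes at most 50 mm and 8.59 degrees, less where a joint would pass 70% of its speed; a pose out of reach is approached as far as the arm can. A call with a gripper value outside its range is refused whole. The fingers move at their own pace and stop on an object; "squeeze" is the grip in N (left out, the last holds). Time passes only in rows, so rows that repeat a pose let the fingers close. It gives the time, the measured TCP pose, the force and the opening at its end, in the units of the state.
- bot.read_state(): the state, without advancing time (a new reading comes with each control period).
- bot.snapshot(name): name is "side" or "top" or "wrist"; returns the picture (384x512x3 uint8, red, green, blue); there is no depth.
- bot.camera_params(name): a dict with "fx", "fy", "cx", "cy" (pixels), "dist_coeffs" ([k1, k2, p1, p2, k3] as OpenCV has them; the pictures are not rectified), "rvec" (rotation vector, rad) and "tvec" (3), from world to camera coordinates, as OpenCV has them. Camera axes: x right, y down, z forward; pixel columns grow to the right and rows downward; lengths in m; the calibration is good to about 2 mm. A picture is of the moment at which its call begins: read the wrist's pose just before it. camera_params takes no time and is no camera call; for the wrist camera it gives the pose at the moment of the call.
- bot.hand_in(): hands the job in, once; it reports no verdict.
Trained networks look in the newest picture that a camera, given by its name, has taken for a name from the list of things; names that differ only in an ending like _2 or _b are one class to them, and where a whole thing is asked for, a point or a joint stands for the part that bears it (a point fixed in the world has none). Each returns a list of dicts, best first, with "score" (0 to 1); they miss things now and then, are a little off and sometimes report something else, mostly with a low value. They report only what shows in the picture. A call takes as long as a camera call.
- bot.boxes_of(camera, label): "box" ([left, top, width, height] in pixels, round what is visible of it).
- bot.tip_of(camera, label): "xy" ([column, row] in pixels: a listed point, or the origin of a listed thing).
The state is a dict: "t": time; "joints": joint angles; "dq": joint speeds; "effort": joint torques, N m; "ee_pos": TCP position; "ee_rot": TCP orientation; "wrist_force": force on the tool from outside, world axes, zero at the start; "moment": the same for the moment, N m; "width": finger opening in m.
Only numpy, scipy, OpenCV 4.12 (cv2) and the standard library are available. Lean on these libraries where they do the work, as an engineer would, in place of code of your own. Each camera call takes 0.05 s, during which the arm holds its last target.

## Working session

There is one attempt and no reset: what is moved stays moved. The work goes in short steps, Python scripts to look and compute and a tool call to move; the robot and the scene stay as the last step left them, time stands still between calls to the robot, and variables do not carry over. Pictures are saved under pics/ and viewed, and the job is handed in when it is done.

Besides the shell and the picture viewer there is one more tool, called after ">>>" as name(argument=value, ...) on one line, values as JSON. apply_moves: Moves the arm, as the interface text tells. Its arguments: {"type":"object","properties":{"plan":{"type":"string"},"squeeze":{"type":"number"}},"required":["plan"]}

```bash
ls; mkdir -p pics; python3 - <<'E'
from bench import bot
import cv2
s=bot.read_state()
print({k:s[k] for k in s})
for n in ["side","top","wrist"]:
    im=bot.snapshot(n); cv2.imwrite(f"pics/{n}0.png",im[:,:,::-1])
    p=bot.camera_params(n); print(n,p)
    for l in ["hinge","flap_tab","pull_left","pull_right","flap"]:
        print(l,[(r['xy'],round(r['score'],2)) for r in bot.tip_of(n,l)[:2]])
E
```

```text
pics
{'t': 0.0, 'joints': array([ 1.37960006e+00,  3.85544837e-01,  6.60780267e-03, -5.16549883e-04,
       -1.19399104e+00, -2.58611970e-01]), 'dq': array([-1.84843330e-04, -8.72035623e-05,  1.07397142e-03, -1.21604294e-05,
       -1.39891015e-04,  3.18640123e-03]), 'effort': array([-1.31746994e-03, -3.90673077e+01,  1.87405872e+01,  4.21999231e+00,
        1.09845304e-02, -1.92192224e-04]), 'ee_pos': array([0.27145375, 0.56229259, 0.22145702]), 'ee_rot': array([ 3.13940902e+00, -8.12350812e-05, -4.49998727e-01]), 'wrist_force': array([0.40787669, 0.09113405, 0.01700883]), 'moment': array([0.02508719, 0.00510945, 0.00703963]), 'width': 0.08712971733619107}
side {'fx': 353.6702203453142, 'fy': 353.6702203453142, 'cx': 252.75950759787546, 'cy': 191.26374211824105, 'dist_coeffs': array([-0.01062999,  0.        ,  0.        ,  0.        ,  0.        ]), 'rvec': array([2.39981552, 0.01522186, 0.00575623]), 'tvec': array([-0.56420097,  0.07132019,  1.17109231])}
hinge [([252.2, 157.2], 0.62), ([233.1, 178.4], 0.23)]
flap_tab [([255.4, 134.1], 0.69), ([283.7, 168.1], 0.67)]
pull_left [([231.8, 178.7], 0.72)]
pull_right [([288.5, 168.2], 0.56)]Traceback (most recent call last):
  File "<stdin>", line 9, in <module>
ValueError: it knows: box0_center, box1_center, box2_center, cup_center, flap_tab, hinge, ladle_rest_center, pull_left, pull_right, shaker_center, soy_center
```

```bash
python3 - <<'E'
from bench import bot
import cv2
for n in ["top","wrist"]:
    im=bot.snapshot(n); cv2.imwrite(f"pics/{n}0.png",im[:,:,::-1])
    p=bot.camera_params(n); print(n,p)
    for l in ["hinge","flap_tab","pull_left","pull_right"]:
        print(l,[(r['xy'],round(r['score'],2)) for r in bot.tip_of(n,l)[:2]])
E
```

```text
top {'fx': 416.0852821761569, 'fy': 416.0852821761569, 'cx': 251.90609359772682, 'cy': 187.39416334597675, 'dist_coeffs': array([-0.15377242,  0.        ,  0.        ,  0.        ,  0.        ]), 'rvec': array([ 2.16442691, -2.17068641,  0.12948992]), 'tvec': array([-0.02431228,  0.59211863,  1.40723577])}
hinge [([199.8, 195.3], 0.64)]
flap_tab [([202.5, 185.6], 0.82), ([346.3, 255.8], 0.29)]
pull_left [([358.3, 205.3], 0.67), ([199.7, 193.1], 0.59)]
pull_right [([209.9, 162.4], 0.52)]
wrist {'fx': 330.2500584099113, 'fy': 330.2500584099113, 'cx': 253.87124861122447, 'cy': 190.89286788052007, 'dist_coeffs': array([-0.05637686,  0.        ,  0.        ,  0.        ,  0.        ]), 'rvec': array([-1.58882315,  2.53251189,  0.32192714]), 'tvec': array([ 0.62422367, -0.03085112,  0.38942546])}
hinge []
flap_tab []
pull_left []
pull_right []
```

View pics/side0.png

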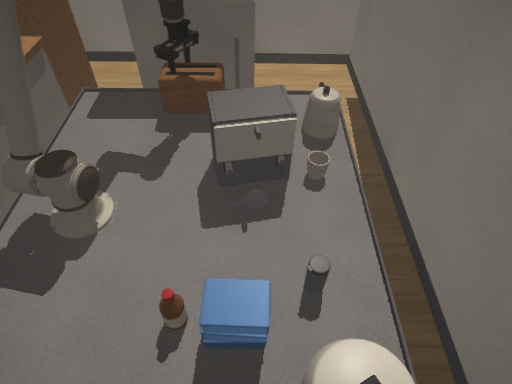

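View pics/top0.png

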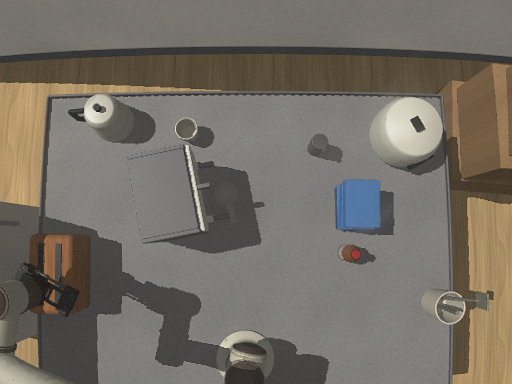

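View pics/wrist0.png

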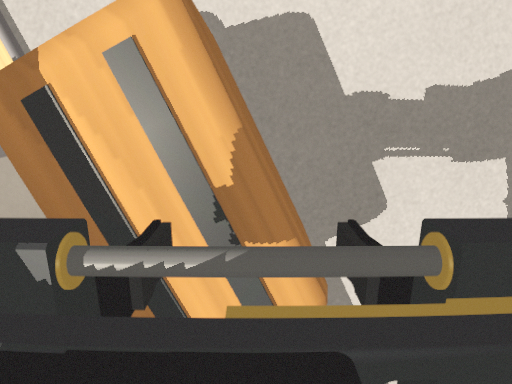

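```bash
python3 - <<'E'
import cv2
a=cv2.imread('pics/side0.png')[80:200,190:320]; cv2.imwrite('pics/side0z.png',cv2.resize(a,None,fx=6,fy=5,interpolation=cv2.INTER_CUBIC)[:600,:780])
a=cv2.imread('pics/top0.png')[135:250,120:270]; cv2.imwrite('pics/top0z.png',cv2.resize(a,None,fx=5,fy=5,interpolation=cv2.INTER_CUBIC))
E
```

```text
(no output)
```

View pics/side0z.png

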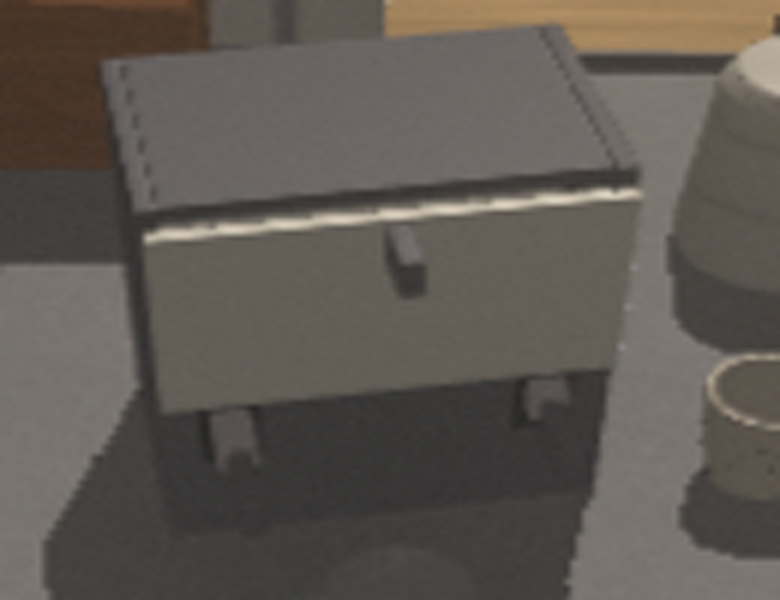

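View pics/top0z.png

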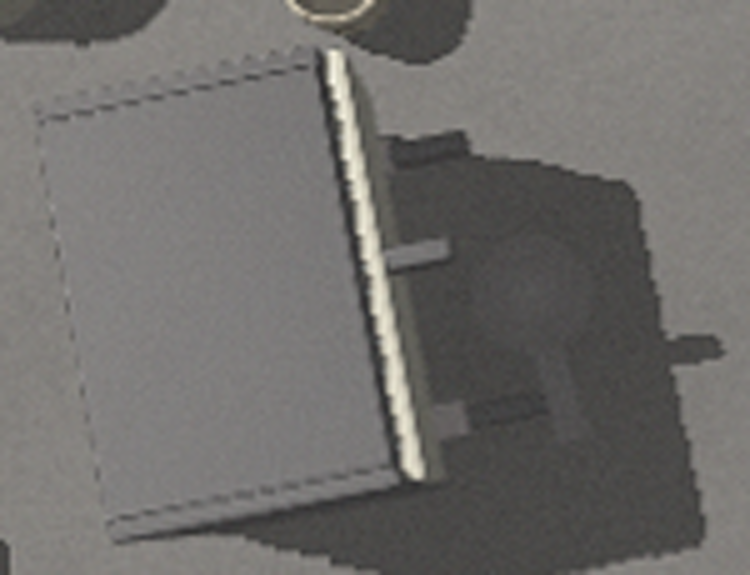

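```bash
cat > h.py <<'E'
import numpy as np, cv2
from scipy.optimize import least_squares
from scipy.spatial.transform import Rotation as R
def proj(p,X):
    return cv2.projectPoints(np.asarray(X,float).reshape(-1,1,3),p['rvec'],p['tvec'],np.array([[p['fx'],0,p['cx']],[0,p['fy'],p['cy']],[0,0,1.]]),p['dist_coeffs'])[0].reshape(-1,2)
def toW(h,X):  # h: x,y,z,yaw
    return R.from_euler('z',h[3]).apply(np.atleast_2d(X))+h[:3]
def und(p,uv):
    K=np.array([[p['fx'],0,p['cx']],[0,p['fy'],p['cy']],[0,0,1.]])
    n=cv2.undistortPoints(np.array(uv,float).reshape(-1,1,2),K,p['dist_coeffs']).reshape(-1,2)
    Rm=cv2.Rodrigues(p['rvec'])[0]; c=-Rm.T@np.ravel(p['tvec'])
    return c,(np.c_[n,np.ones(len(n))])@Rm
def onz(p,uv,z):
    c,d=und(p,uv); return c+d*((z-c[2])/d[:,2])[:,None]
E
python3 - <<'E'
from h import *
from bench import bot
ps,pt=bot.camera_params('side'),bot.camera_params('top')
S=lambda u,v:((u+.5)/6-.5+190,(v+.5)/5-.5+80)
T=lambda u,v:((u+.5)/5-.5+120,(v+.5)/5-.5+135)
obs=[(ps,(-.012,.128,0),S(163,411)),(ps,(-.012,-.128,0),S(612,369)),(ps,(-.012,.128,.14),S(148,240)),(ps,(-.012,-.128,.14),S(637,197)),
(pt,(-.012,-.128,.14),T(345,52)),(pt,(-.012,.128,.14),T(424,476)),(pt,(0,-.128,.14),T(327,52)),(pt,(0,.128,.14),T(403,478)),
(ps,(-.052,0,.14),(255.4,130.5)),]
def f(h,free=True):
    if len(h)==3: h=[h[0],h[1],.13,h[2]]
    return np.concatenate([proj(p,toW(h,X))[0]-uv for p,X,uv in obs])
o=onz(pt,[T(365,265)],.27)[0];print(o)
for x0 in ([o[0],o[1],.13,1.5],[o[0],o[1],1.5]):
    r=least_squares(f,x0,loss='soft_l1'); print(r.x.round(4)); print(f(r.x).reshape(-1,2).round(1).tolist())
h=r.x; h=[h[0],h[1],.13,h[2]]
for n,X in dict(hinge=(0,0,0),tab=(-.034,0,.124),pl=(-.034,.09,-.036),pr=(-.034,-.09,-.036)).items():
    print(n,toW(h,X)[0].round(3),proj(ps,toW(h,X)).round(1),proj(pt,toW(h,X)).round(1))
E
```

```text
[0.56532224 0.14754242 0.27      ]
[0.5656 0.1487 0.1307 1.7609]
[[-0.8, 0.4], [0.6, -0.1], [-1.5, -0.1], [0.6, -0.2], [0.0, -0.9], [-0.2, 0.5], [-0.4, -0.1], [-0.1, 0.9], [2.3, 0.7]]
[0.5657 0.149  1.7611]
[[-0.8, 0.5], [0.6, 0.0], [-1.5, 0.0], [0.6, -0.1], [-0.1, -0.8], [-0.2, 0.5], [-0.5, -0.0], [-0.1, 0.9], [2.3, 0.8]]
hinge [0.566 0.149 0.13 ] [[253.9 155.4]] [[198.  192.3]]
tab [0.572 0.116 0.254] [[256.5 131.9]] [[204.2 185.9]]
pl [0.484 0.099 0.094] [[228.9 173.5]] [[214.3 218.1]]
pr [0.66  0.133 0.094] [[281.9 167. ]] [[204.5 165.1]]
```

```bash
python3 - <<'E'
from h import *
from bench import bot
ps,pt=bot.camera_params('side'),bot.camera_params('top')
h=np.array([.5657,.149,.13,1.761])
T=lambda u,v:((u+.5)/5-.5+120,(v+.5)/5-.5+135)
S=lambda u,v:((u+.5)/6-.5+190,(v+.5)/5-.5+80)
inv=lambda W:R.from_euler('z',-h[3]).apply(W-h[:3])
print(inv(onz(pt,[T(465,403),T(469,434),T(465,133),T(468,152),T(450,240),T(452,256)],.11)).round(4))
print(inv(onz(pt,[T(450,240),T(452,256)],.27)).round(4))
print('side',inv(onz(ps,[S(217,467),S(256,463),S(530,418),S(568,403)],.11)).round(4), inv(onz(ps,[(231.8,178.7),(288.5,168.2)],.094)).round(4))
a=cv2.imread('pics/side0.png')[150:190,215:300]; cv2.imwrite('pics/side0y.png',cv2.resize(a,None,fx=9,fy=9,interpolation=cv2.INTER_CUBIC))
E
```

```text
[[-0.0315  0.0805 -0.02  ]
 [-0.0303  0.1008 -0.02  ]
 [-0.0639 -0.0948 -0.02  ]
 [-0.0636 -0.0819 -0.02  ]
 [-0.0413 -0.0266 -0.02  ]
 [-0.0407 -0.0159 -0.02  ]]
[[-0.0524 -0.0042  0.14  ]
 [-0.0519  0.0052  0.14  ]]
side [[-0.0462  0.1014 -0.02  ]
 [-0.0462  0.0801 -0.02  ]
 [-0.0298 -0.0761 -0.02  ]
 [-0.019  -0.1005 -0.02  ]] [[-0.0596  0.084  -0.036 ]
 [-0.0433 -0.1104 -0.036 ]]
```

View pics/side0y.png

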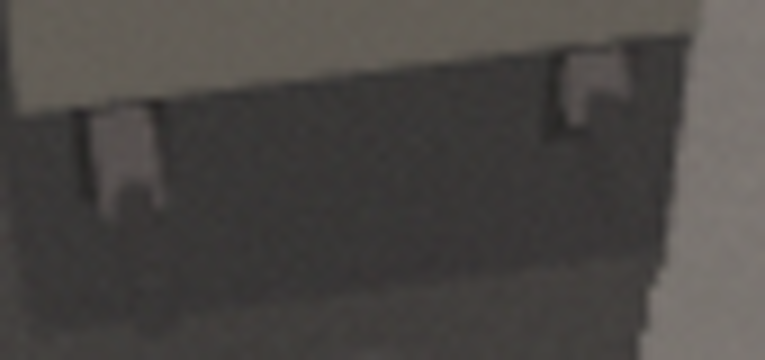

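```bash
python3 - <<'E'
from h import *
from bench import bot
ps,pt=bot.camera_params('side'),bot.camera_params('top')
h=np.array([.5657,.149,.13,1.761])
T=lambda u,v:((u+.5)/5-.5+120,(v+.5)/5-.5+135)
Y=lambda u,v:((u+.5)/9-.5+215,(v+.5)/9-.5+150)
inv=lambda W:R.from_euler('z',-h[3]).apply(W-h[:3])
print('bar L top',inv(onz(pt,[T(465,403),T(469,434)],.118)).round(4))
print('bar side',inv(onz(ps,[Y(105,185),Y(160,180),Y(570,108),Y(628,95)],.118)).round(4))
print('pull top',inv(onz(pt,[T(548,398),T(550,416),T(465,133),T(468,152)],.11)).round(4))
for n in ('top','side'):
  im=bot.snapshot(n).astype(float)
  g=np.clip(im*2.5,0,255).astype('uint8')[:,:,::-1]
  a=g[155:230,190:240] if n=='top' else g[150:200,215:305]
  cv2.imwrite(f'pics/{n}1b.png',cv2.resize(a,None,fx=8,fy=8,interpolation=cv2.INTER_CUBIC))
E
```

```text
bar L top [[-0.0321  0.0809 -0.012 ]
 [-0.031   0.1011 -0.012 ]]
bar side [[-0.0414  0.0988 -0.012 ]
 [-0.0422  0.079  -0.012 ]
 [-0.0303 -0.0754 -0.012 ]
 [-0.0271 -0.0982 -0.012 ]]
pull top [[-0.0852  0.0876 -0.02  ]
 [-0.0843  0.0993 -0.02  ]
 [-0.0639 -0.0948 -0.02  ]
 [-0.0636 -0.0819 -0.02  ]]
```

View pics/top1b.png

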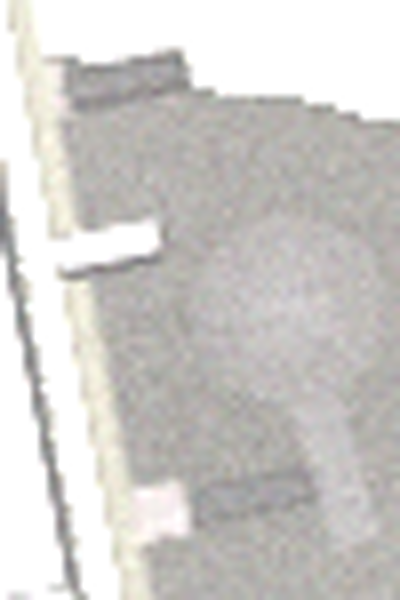

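View pics/side1b.png

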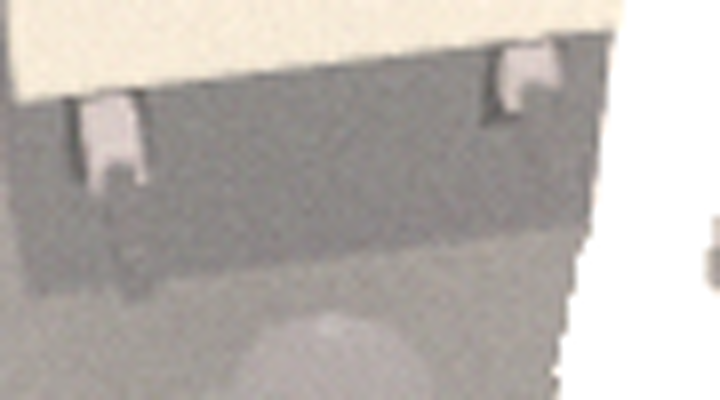

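```bash
cat >> h.py <<'E'
import json,os
H=np.array(json.load(open('H.json'))) if os.path.exists('H.json') else np.array([.5657,.149,.13,1.761])
def pose(Pg,lean,sgn=1,H=H,tip=False,goff=-0.019):
    """grasp point (or tip) Pg in hinge frame, lean rad -> TCP world pos, Rotation"""
    y=np.array([0,sgn,0.]); z=np.array([np.sin(lean),0,-np.cos(lean)]); x=np.cross(y,z)
    Rh=R.from_matrix(np.c_[x,y,z]); Rw=R.from_euler('z',H[3])*Rh
    t=np.array(Pg,float)-(0 if tip else goff)*z
    return toW(H,t)[0],Rw
def delta(s,tp,tR):
    r0=R.from_euler('xyz',s['ee_rot']); return tp-s['ee_pos'],(tR*r0.inv()).as_rotvec()
def inH(W): return R.from_euler('z',-H[3]).apply(np.atleast_2d(W)-H[:3])
def show(s,targets):
    for t in targets:
        d,r=delta(s,*t); print(t[0].round(3),'d',d.round(4),'r',r.round(3),'|r|deg',np.degrees(np.linalg.norm(r)).round(0))
E
python3 - <<'E'
from h import *
from bench import bot
s=bot.read_state(); print(bot.grasp_offset)
pt=bot.camera_params('top');ps=bot.camera_params('side')
for l,z in dict(cup_center=.04,ladle_rest_center=.008,shaker_center=.06,soy_center=.075).items():
    for n,p in (('top',pt),('side',ps)):
        r=bot.tip_of(n,l)
        if r: W=onz(p,[r[0]['xy']],z)[0]; print(l,n,W.round(3),inH(W).round(3),round(r[0]['score'],2))
for sg in (1,):
    L=np.radians(35); d=np.array([np.sin(L),0,-np.cos(L)])
    show(s,[pose(np.array([-.059,.09,-.036])-k*d,L,sg) for k in (.12,0)])
    show(s,[pose(np.array([-.038,-.09,-.036])-k*d,L,sg) for k in (.12,0)])
E
```

```text
-0.0187
cup_center top [ 0.358 -0.356  0.04 ] [[-0.457  0.3   -0.09 ]] 0.7
cup_center side [0.792 0.207 0.04 ] [[ 0.014 -0.233 -0.09 ]] 0.95
ladle_rest_center top [0.564 0.065 0.008] [[-0.082  0.017 -0.122]] 0.92
ladle_rest_center side [0.576 0.062 0.008] [[-0.087  0.007 -0.122]] 0.91
shaker_center top [ 0.744 -0.251  0.06 ] [[-0.426 -0.1   -0.07 ]] 0.83
shaker_center side [ 0.738 -0.252  0.06 ] [[-0.427 -0.094 -0.07 ]] 0.56
soy_center top [ 0.356 -0.339  0.075] [[-0.44   0.299 -0.055]] 0.71
soy_center side [ 0.361 -0.355  0.075] [[-0.456  0.296 -0.055]] 0.69
[0.499 0.017 0.177] d [ 0.2277 -0.5457 -0.0458] r [ 0.502  0.386 -0.901] |r|deg 63.0
[0.486 0.085 0.078] d [ 0.2147 -0.4781 -0.1441] r [ 0.502  0.386 -0.901] |r|deg 63.0
[0.672 0.072 0.177] d [ 0.4005 -0.491  -0.0458] r [ 0.502  0.386 -0.901] |r|deg 63.0
[0.659 0.139 0.078] d [ 0.3875 -0.4234 -0.1441] r [ 0.502  0.386 -0.901] |r|deg 63.0
```

>>> apply_moves(plan="0 -0.03 0.04 0 0 -0.1 50; 0.01 -0.07 0.07 0 0 -0.2 50; 0.02 -0.11 0.1 0 0 -0.3 50; 0.03 -0.15 0.13 0 0 -0.4 50; 0.04 -0.195 0.14 0 0 -0.5 50", squeeze=25)

```text
t: 1.75
ee_pos: [0.3125, 0.3674, 0.3657]
ee_rot: [-3.136, 0.002, -0.953]
wrist_force: [1.1, -0.3, 0.1]
width: 0.055
```

>>> apply_moves(plan="0.01 -0.05 0.01 0 0 -0.1 50; 0.03 -0.095 0.01 0 0 -0.2 50; 0.05 -0.14 0.01 0 0 -0.3 50; 0.07 -0.185 0.01 0 0 -0.35 50; 0.1 -0.225 0.01 0 0 -0.4 50")

```text
t: 2.25
ee_pos: [0.4114, 0.1406, 0.3737]
ee_rot: [-3.139, 0.001, -1.351]
wrist_force: [1.5, 1.7, 1.2]
width: 0.0438
```

```bash
python3 - <<'E'
from h import *
from bench import bot
s=bot.read_state(); print(s['joints'].round(2),s['ee_pos'].round(3),s['ee_rot'].round(3))
L=np.radians(35); d=np.array([np.sin(L),0,-np.cos(L)])
show(s,[pose(np.array([-.059,.09,-.036])-k*d,L,1) for k in (.12,0)])
E
```

```text
[ 0.71 -0.03 -0.14 -0.   -1.46 -0.49] [0.411 0.141 0.374] [-3.139e+00  1.000e-03 -1.351e+00]
[0.499 0.017 0.177] d [ 0.088  -0.1234 -0.197 ] r [ 0.596  0.126 -0.028] |r|deg 35.0
[0.486 0.085 0.078] d [ 0.075  -0.0558 -0.2953] r [ 0.596  0.126 -0.028] |r|deg 35.0
```

>>> apply_moves(plan="0.02 -0.045 0 0.1 0.02 0 50; 0.04 -0.085 -0.015 0.24 0.05 -0.01 50; 0.06 -0.12 -0.04 0.36 0.08 -0.02 50; 0.08 -0.13 -0.085 0.48 0.1 -0.025 50; 0.088 -0.125 -0.13 0.596 0.126 -0.028 50")

```text
t: 2.75
ee_pos: [0.5022, 0.0148, 0.2424]
ee_rot: [-3.136, 0.612, -1.381]
wrist_force: [0.7, 0.4, -0.8]
width: 0.0434
```

>>> apply_moves(plan="0 0 -0.04 0 0 0 50; 0 0.002 -0.067 0 0 0 50; 0 0.002 -0.067 0 0 0 50")

```text
t: 3.05
ee_pos: [0.4974, 0.0197, 0.1715]
ee_rot: [3.128, 0.612, -1.387]
wrist_force: [0.1, 1.1, 0.3]
width: 0.0436
```

```bash
cat > look.py <<'E'
import sys,cv2
from h import *
from bench import bot
def pic(n,name,crop=None,f=1,gain=1):
    p=bot.camera_params(n); im=bot.snapshot(n)
    im=np.clip(im.astype(float)*gain,0,255).astype('uint8')[:,:,::-1]
    if crop: im=im[crop[1]:crop[3],crop[0]:crop[2]]
    if f!=1: im=cv2.resize(im,None,fx=f,fy=f,interpolation=cv2.INTER_CUBIC)
    cv2.imwrite(f'pics/{name}.png',im); return p
E
python3 - <<'E'
from look import *
s=bot.read_state(); print(s['joints'].round(2),s['ee_pos'].round(4),s['ee_rot'].round(3))
L=np.radians(35); d=np.array([np.sin(L),0,-np.cos(L)])
show(s,[pose(np.array([-.059,.09,-.036])-k*d,L,1) for k in (.12,0)])
p=pic('wrist','w1',gain=1.6)
for n,X in dict(hinge=(0,0,0),tab=(-.034,0,.124),pl=(-.059,.09,-.036),pr=(-.038,-.09,-.036)).items():
    print(n,proj(p,toW(H,X)).round(1))
for l in ["hinge","flap_tab","pull_left","pull_right"]:
    print(l,[(r['xy'],round(r['score'],2)) for r in bot.tip_of('wrist',l)[:2]])
E
```

```text
[-0.04  0.36 -0.09 -0.61 -1.34  0.44] [0.4974 0.0197 0.1715] [ 3.128  0.612 -1.387]
[0.499 0.017 0.177] d [ 0.002  -0.0025  0.0052] r [ 0.001 -0.011 -0.001] |r|deg 1.0
[0.486 0.085 0.078] d [-0.011   0.0651 -0.0931] r [ 0.001 -0.011 -0.001] |r|deg 1.0
hinge [[148.4 269.5]]
tab [[ 95.4 436.3]]
pl [[250.2 194.2]]
pr [[ 44.  211.1]]
hinge []
flap_tab []
pull_left [([248.9, 186.8], 0.7)]
pull_right [([36.2, 201.1], 0.6)]
```

View pics/w1.png

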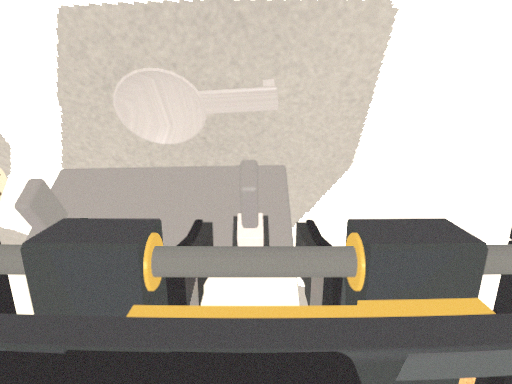

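```bash
python3 - <<'E'
from look import *
im=cv2.imread('pics/w1.png')[150:280,180:320]
cv2.imwrite('pics/w1z.png',cv2.resize(im,None,fx=4.5,fy=4.5,interpolation=cv2.INTER_CUBIC))
im=cv2.imread('pics/w1.png')[160:270,0:100]
cv2.imwrite('pics/w1y.png',cv2.resize(im,None,fx=5,fy=5,interpolation=cv2.INTER_CUBIC))
E
```

```text
(no output)
```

View pics/w1z.png

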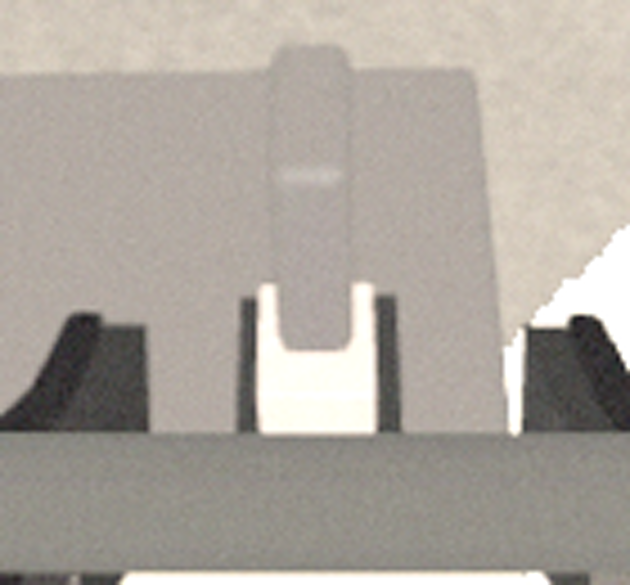

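View pics/w1y.png

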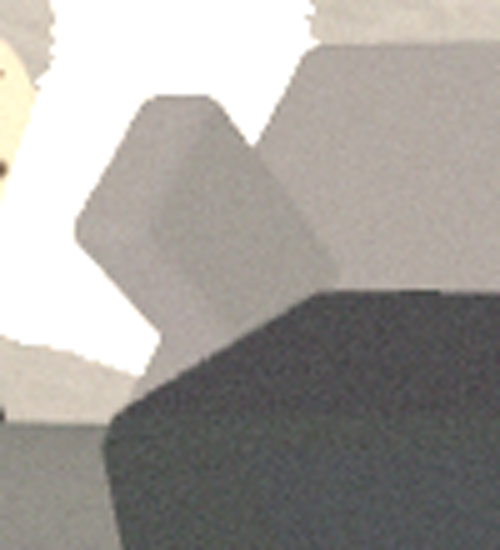

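```bash
python3 - <<'E'
from look import *
p=bot.camera_params('wrist')
print(inH(onz(p,[(248.9,189.1)],.11)).round(4), inH(onz(p,[(237.2,213.3),(263.2,213.3),(250,213.3)],.118)).round(4))
print(inH(onz(p,[(30.5,207),(16.5,205),(30,206)],.11)).round(4))
s=bot.read_state()
L=np.radians(35); d=np.array([np.sin(L),0,-np.cos(L)])
show(s,[pose(np.array([-.062,.0895,-.036])-k*d,L,1) for k in (.12,.04,0)])
E
```

```text
[[-0.0772  0.0848 -0.02  ]] [[-0.0577  0.0757 -0.012 ]
 [-0.0579  0.0958 -0.012 ]
 [-0.0578  0.0856 -0.012 ]]
[[-0.0535 -0.0955 -0.02  ]
 [-0.056  -0.1064 -0.02  ]
 [-0.0548 -0.0952 -0.02  ]]
[0.5   0.014 0.177] d [-0.0004 -0.0056 -0.0012] r [ 0.002  0.004 -0.003] |r|deg 0.0
[0.492 0.059 0.111] d [-0.009   0.0394 -0.0667] r [ 0.002  0.004 -0.003] |r|deg 0.0
[0.487 0.082 0.078] d [-0.0134  0.062  -0.0995] r [ 0.002  0.004 -0.003] |r|deg 0.0
```

```bash
python3 - <<'E'
from look import *
p=pic('wrist','w2',gain=1.6)
im=cv2.imread('pics/w2.png')[150:280,180:320]
cv2.imwrite('pics/w2z.png',cv2.resize(im,None,fx=4.5,fy=4.5,interpolation=cv2.INTER_CUBIC))
im=cv2.imread('pics/w2.png')[160:270,0:100]
cv2.imwrite('pics/w2y.png',cv2.resize(im,None,fx=5,fy=5,interpolation=cv2.INTER_CUBIC))
for l in ["pull_left","pull_right"]:
    r=bot.tip_of('wrist',l)
    if r: print(l,r[0]['xy'],inH(onz(p,[r[0]['xy']],.094)).round(4))
E
```

```text
pull_left [255.0, 181.6] [[-0.068   0.0894 -0.036 ]]
pull_right [48.7, 193.6] [[-0.0517 -0.0872 -0.036 ]]
```

View pics/w2z.png

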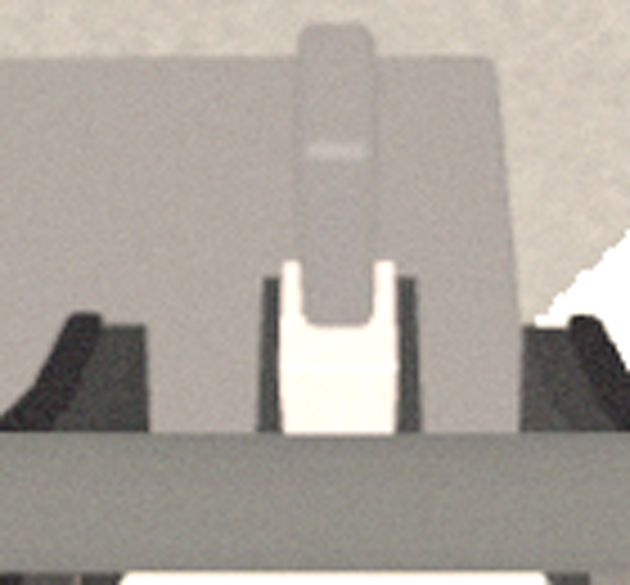

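View pics/w2y.png

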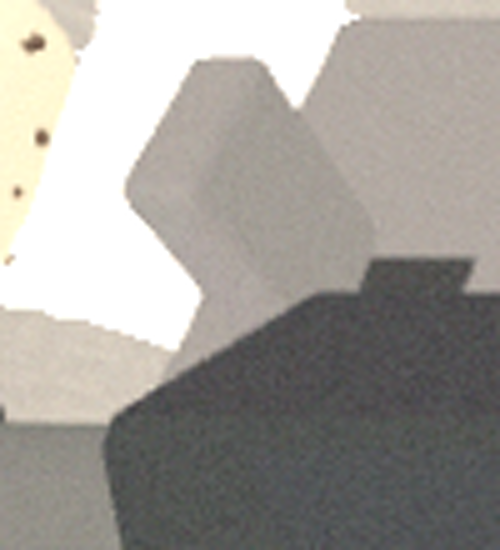

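```bash
python3 - <<'E'
from look import *
p=bot.camera_params('wrist')
print('front',inH(onz(p,[(254.7,183.6)],.11)).round(4),'rear',inH(onz(p,[(255.2,222.2)],.11)).round(4),'bar', inH(onz(p,[(242,231.1),(268,231.1)],.118)).round(4))
print('R front top edge',inH(onz(p,[(25.5,198),(38,198)],.11)).round(4))
s=bot.read_state()
L=np.radians(35); d=np.array([np.sin(L),0,-np.cos(L)])
show(s,[pose(np.array([-.064,.0895,-.036])-k*d,L,1) for k in (.12,.04,0)])
E
```

```text
front [[-0.0839  0.0898 -0.02  ]] rear [[-0.0353  0.0904 -0.02  ]] bar [[-0.0338  0.0795 -0.012 ]
 [-0.034   0.101  -0.012 ]]
R front top edge [[-0.0661 -0.0918 -0.02  ]
 [-0.0662 -0.0813 -0.02  ]]
[0.501 0.012 0.177] d [ 0.0006 -0.0077 -0.0004] r [ 0.002  0.003 -0.003] |r|deg 0.0
[0.492 0.057 0.111] d [-0.0081  0.0374 -0.0659] r [ 0.002  0.003 -0.003] |r|deg 0.0
[0.488 0.08  0.078] d [-0.0124  0.0599 -0.0987] r [ 0.002  0.003 -0.003] |r|deg 0.0
```

>>> apply_moves(plan="-0.004 0.016 -0.03 0 0 0 50; -0.008 0.036 -0.064 0 0 0 50; -0.0128 0.062 -0.0987 0 0 0 50; -0.0128 0.062 -0.0987 0 0 0 50; -0.0128 0.062 -0.0987 0 0 0 50")

```text
t: 3.95
ee_pos: [0.487, 0.0821, 0.077]
ee_rot: [3.14, 0.609, -1.377]
wrist_force: [-0.2, 0.4, 0.4]
width: 0.0435
```

```bash
python3 - <<'E'
from look import *
s=bot.read_state(); print(s['joints'].round(2),s['ee_pos'].round(4),s['ee_rot'].round(3))
L=np.radians(35)
show(s,[pose(np.array([-.062,.0895,-.036]),L,1)])
pic('side','s2',(180,60,350,200),4.5,2)
E
```

```text
[ 0.07  0.45 -0.22 -0.69 -1.1   0.51] [0.487  0.0821 0.077 ] [ 3.14   0.609 -1.377]
[0.487 0.082 0.078] d [ 0.0005 -0.0002  0.0015] r [ 0.002 -0.001 -0.004] |r|deg 0.0
```

View pics/s2.png

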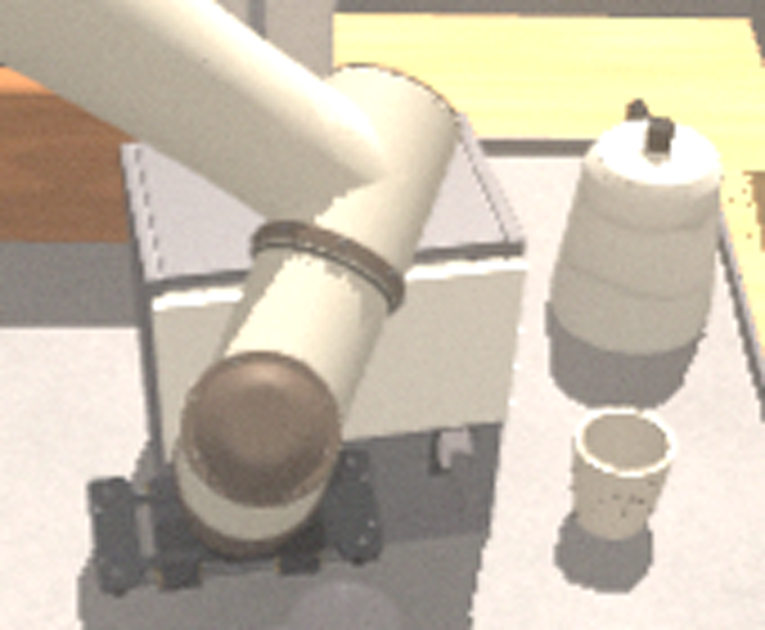

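>>> apply_moves(plan="0 0 0 0 0 0 0; 0 0 0 0 0 0 0; 0 0 0 0 0 0 0; 0 0 0 0 0 0 0; 0 0 0 0 0 0 0", squeeze=30)

```text
t: 4.5
ee_pos: [0.4886, 0.0818, 0.0773]
ee_rot: [-3.138, 0.608, -1.377]
wrist_force: [5.0, 1.3, -1.4]
width: 0.0137
```

>>> apply_moves(plan="0.0015 -0.008 0 0 0 0 0; 0.0045 -0.0235 0 0 0 0 0; 0.0076 -0.039 0 0 0 0 0; 0.0105 -0.055 0 0 0 0 0; 0.0125 -0.065 0 0 0 0 0")

```text
t: 5.0
ee_pos: [0.5018, 0.017, 0.0773]
ee_rot: [-3.138, 0.609, -1.377]
wrist_force: [6.7, 4.4, -1.1]
width: 0.0138
```

>>> apply_moves(plan="0.001 -0.005 0 0 0 0 0; 0.002 -0.01 0 0 0 0 0; 0.003 -0.015 0 0 0 0 0; 0.0037 -0.019 0 0 0 0 0")

```text
t: 5.4
ee_pos: [0.5042, 0.0049, 0.0774]
ee_rot: [-3.139, 0.621, -1.379]
wrist_force: [6.3, 31.7, -5.7]
width: 0.014
```

>>> apply_moves(plan="-0.0005 0.003 0 0 0 0 0; -0.0009 0.0047 0 0 0 0 0; -0.0009 0.0047 0 0 0 0 0")

```text
t: 5.7
ee_pos: [0.5043, 0.005, 0.0773]
ee_rot: [-3.138, 0.611, -1.377]
wrist_force: [7.1, 7.4, -2.4]
width: 0.014
```

```bash
python3 - <<'E'
from look import *
s=bot.read_state(); print(s['ee_pos'].round(4),inH(s['ee_pos']-0.0187*R.from_euler('xyz',s['ee_rot']).as_matrix()[:,2]).round(4),s['wrist_force'].round(1),s['width'])
E
```

```text
[0.5043 0.005  0.0773] [[-0.1405  0.0875 -0.0374]] [ 7.1  7.4 -2.4] 0.013971436657000912
```

>>> apply_moves(plan="0 0 0 0 0 0 50; 0 0 0 0 0 0 50; 0 0 0 0 0 0 50; 0.003 -0.014 0.02 0 0 0 50; 0.008 -0.042 0.06 0 0 0 50")

```text
t: 6.2
ee_pos: [0.5075, -0.0385, 0.1349]
ee_rot: [3.13, 0.613, -1.383]
wrist_force: [1.6, 0.1, 0.8]
width: 0.0411
```

```bash
python3 - <<'E'
from look import *
s=bot.read_state(); print(s['ee_pos'].round(4),s['width'].round(3))
L=np.radians(35); d=np.array([np.sin(L),0,-np.cos(L)])
show(s,[pose(np.array([-.042,-.09,-.036])-k*d,L,1) for k in (.12,.04,0)])
E
```

```text
Traceback (most recent call last):
AttributeError: 'float' object has no attribute 'round'
```

>>> apply_moves(plan="0.035 0.01 0.03 0 0 0 50; 0.075 0.03 0.035 0 0 0 50; 0.115 0.055 0.035 0 0 0 50; 0.155 0.085 0.035 0 0 0 50; 0.163 0.1 0.035 0 0 0 50")

```text
t: 6.7
ee_pos: [0.6754, 0.0626, 0.1704]
ee_rot: [3.14, 0.61, -1.378]
wrist_force: [-0.4, 0.2, -1.1]
width: 0.0432
```

>>> apply_moves(plan="0 0 0 0 0 0 50")

```text
t: 6.8
ee_pos: [0.6732, 0.0625, 0.1706]
ee_rot: [3.138, 0.61, -1.378]
wrist_force: [-0.5, -0.4, 0.0]
width: 0.0437
```

```bash
python3 - <<'E'
from look import *
s=bot.read_state(); print(s['t'],s['joints'].round(2),s['ee_pos'].round(4),s['width'])
L=np.radians(35); d=np.array([np.sin(L),0,-np.cos(L)])
show(s,[pose(np.array([-.045,-.09,-.036])-k*d,L,1) for k in (.12,.04,0)])
p=pic('wrist','w3',gain=1.6)
pic('top','t3',(120,100,280,250),5)
for n,X in dict(pr=(-.045,-.09,-.036),prt=(-.066,-.09,-.02)).items():
    print(n,proj(p,toW(H,X)).round(1))
r=bot.tip_of('wrist','pull_right')
if r: print(r[0]['xy'],inH(onz(p,[r[0]['xy']],.094)).round(4))
E
```

```text
6.8 [ 0.03  0.61  0.33 -0.61 -1.44  0.29] [0.6732 0.0625 0.1706] 0.043694962603405677
[0.674 0.065 0.177] d [0.0003 0.0024 0.0062] r [ 0.001 -0.003 -0.005] |r|deg 0.0
[0.665 0.11  0.111] d [-0.0083  0.0475 -0.0594] r [ 0.001 -0.003 -0.005] |r|deg 0.0
[0.661 0.133 0.078] d [-0.0127  0.07   -0.0921] r [ 0.001 -0.003 -0.005] |r|deg 0.0
pr [[251.5 199.3]]
prt [[251.5 198.2]]
[249.9, 197.6] [[-0.0472 -0.0913 -0.036 ]]
```

View pics/w3.png

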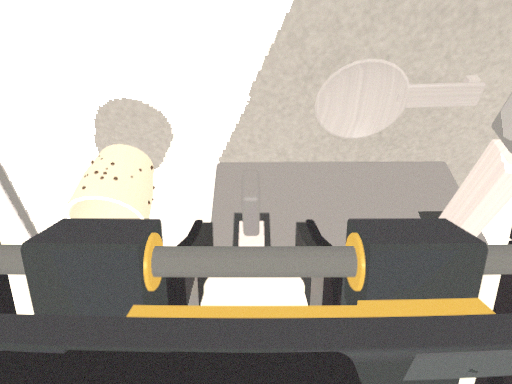

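View pics/t3.png

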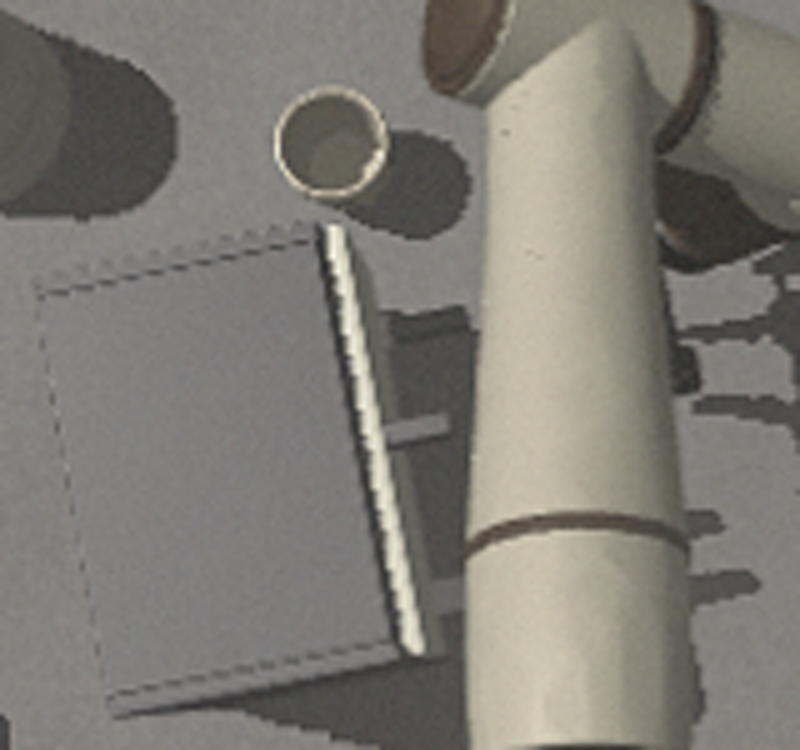

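>>> apply_moves(plan="-0.004 0.022 -0.028 0 0 0 50; -0.008 0.045 -0.06 0 0 0 50; -0.0125 0.07 -0.092 0 0 0 50; -0.0125 0.07 -0.092 0 0 0 50; -0.0125 0.07 -0.092 0 0 0 50")

```text
t: 7.45
ee_pos: [0.66, 0.1294, 0.0797]
ee_rot: [3.139, 0.608, -1.38]
wrist_force: [0.1, 0.1, 0.5]
width: 0.0436
```

>>> apply_moves(plan="0 0 0 0 0 0 0; 0 0 0 0 0 0 0; 0 0 0 0 0 0 0; 0 0 0 0 0 0 0; 0 0 0 0 0 0 0", squeeze=30)

```text
t: 7.95
ee_pos: [0.6624, 0.1303, 0.0805]
ee_rot: [-3.138, 0.608, -1.378]
wrist_force: [4.4, 0.7, -0.5]
width: 0.014
```

Gripped. Expect about 94 mm of travel to the stop.

>>> apply_moves(plan="0.0015 -0.008 0 0 0 0 0; 0.0045 -0.0235 0 0 0 0 0; 0.0076 -0.04 0 0 0 0 0; 0.011 -0.057 0 0 0 0 0; 0.0145 -0.075 0 0 0 0 0")

```text
t: 8.45
ee_pos: [0.6773, 0.0571, 0.0805]
ee_rot: [-3.137, 0.611, -1.376]
wrist_force: [6.5, 5.7, -0.4]
width: 0.0139
```

>>> apply_moves(plan="0.001 -0.005 0 0 0 0 0; 0.002 -0.01 0 0 0 0 0; 0.003 -0.015 0 0 0 0 0; 0.004 -0.02 0 0 0 0 0")

```text
t: 8.85
ee_pos: [0.6814, 0.0372, 0.0806]
ee_rot: [-3.136, 0.61, -1.376]
wrist_force: [5.6, 10.7, -3.9]
width: 0.0135
```

>>> apply_moves(plan="0.0005 -0.003 0 0 0 0 0; 0.001 -0.005 0 0 0 0 0")

```text
t: 9.05
ee_pos: [0.6814, 0.0372, 0.0806]
ee_rot: [-3.138, 0.618, -1.375]
wrist_force: [3.6, 17.7, -0.8]
width: 0.0141
```

>>> apply_moves(plan="0.0005 -0.003 0 0 0 0 0; 0.0008 -0.004 0 0 0 0 0; 0.0008 -0.004 0 0 0 0 0")

```text
t: 9.35
ee_pos: [0.6814, 0.037, 0.0806]
ee_rot: [-3.139, 0.623, -1.374]
wrist_force: [3.2, 22.9, -1.6]
width: 0.0141
```

>>> apply_moves(plan="-0.001 0.005 0 0 0 0 0; -0.0017 0.009 0 0 0 0 0; -0.0017 0.009 0 0 0 0 0; -0.0017 0.009 0 0 0 0 50; -0.0017 0.009 0 0 0 0 50")

```text
t: 9.85
ee_pos: [0.6788, 0.0355, 0.0798]
ee_rot: [3.139, 0.609, -1.379]
wrist_force: [0.4, -0.9, -0.5]
width: 0.0228
```

>>> apply_moves(plan="0 0 0 0 0 0 50; 0 0 0 0 0 0 50; 0.003 -0.014 0.02 0 0 0 50; 0.008 -0.042 0.06 0 0 0 50; 0.011 -0.056 0.095 0 0 0 50")

```text
t: 10.35
ee_pos: [0.6901, -0.0227, 0.1756]
ee_rot: [3.138, 0.608, -1.381]
wrist_force: [0.5, -0.1, 0.2]
width: 0.0433
```

>>> apply_moves(plan="0 -0.01 0.04 0 0 0 50; -0.02 -0.02 0.08 0 0 0 50; -0.04 -0.02 0.12 0 0 0 50; -0.06 -0.02 0.16 0 0 0 50; -0.08 -0.02 0.18 0 0 0 50")

```text
t: 10.85
ee_pos: [0.6098, -0.0414, 0.3591]
ee_rot: [-3.136, 0.606, -1.376]
wrist_force: [0.8, 0.0, -0.0]
width: 0.0434
```

```bash
python3 - <<'E'
from look import *
s=bot.read_state(); print(s['t'],s['joints'].round(2),s['ee_pos'].round(4),s['width'])
p=pic('wrist','w4',gain=1.3)
pt=pic('top','t4',(140,120,270,250),4.6,1.5)
L=np.radians(20); d=np.array([np.sin(L),0,-np.cos(L)])
show(s,[pose(np.array([-.036,0,.124])-k*d,L,1) for k in (.10,0)])
for x in (-.11,):
  for y in (.09,-.09):
    print(proj(pt,toW(H,(x,y,-.012))),proj(p,toW(H,(x,y,-.012))))
print(proj(p,toW(H,[(-.052,0,.14),(-.034,0,.124)])))
print(bot.tip_of('wrist','flap_tab')[:1])
E
```

```text
10.85 [-0.12  0.43  0.49 -0.59 -1.8   0.23] [ 0.6098 -0.0414  0.3591] 0.0433683223774643
[0.578 0.086 0.33 ] d [-0.0321  0.1278 -0.029 ] r [-0.253 -0.044 -0.002] |r|deg 15.0
[0.571 0.12  0.236] d [-0.0386  0.1614 -0.123 ] r [-0.253 -0.044 -0.002] |r|deg 15.0
[[236.75085553 213.3580458 ]] [[334.81324956 107.56336709]]
[[226.43329744 159.5148939 ]] [[185.74582318 106.88678295]]
[[260.58605351 241.1764511 ]
 [260.18927974 237.53891305]]
[{'xy': [258.0, 235.4], 'score': 0.82}]
```

View pics/w4.png

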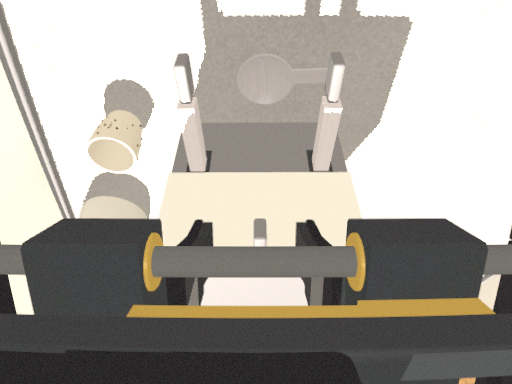

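View pics/t4.png

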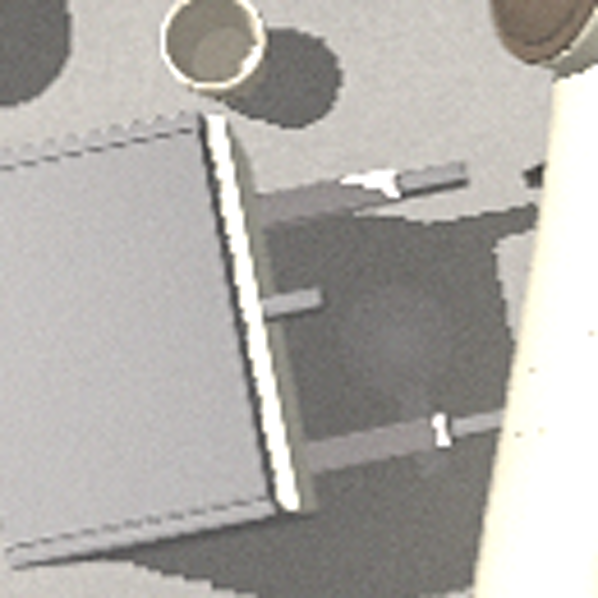

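```bash
python3 - <<'E'
from look import *
s=bot.read_state()
L=np.radians(10); d=np.array([np.sin(L),0,-np.cos(L)])
show(s,[pose(np.array([-.036,-.001,.124])-k*d,L,1) for k in (.08,.04,0)])
E
```

```text
[0.575 0.103 0.314] d [-0.0342  0.1444 -0.0436] r [-0.426 -0.078 -0.002] |r|deg 25.0
[0.574 0.11  0.275] d [-0.0356  0.1512 -0.083 ] r [-0.426 -0.078 -0.002] |r|deg 25.0
[0.573 0.117 0.235] d [-0.0369  0.158  -0.1224] r [-0.426 -0.078 -0.002] |r|deg 25.0
```

>>> apply_moves(plan="-0.008 0.035 0 -0.12 -0.022 0 50; -0.017 0.072 -0.01 -0.26 -0.048 0 50; -0.026 0.108 -0.025 -0.39 -0.072 0 50; -0.0342 0.144 -0.043 -0.426 -0.078 0 50; -0.0342 0.144 -0.043 -0.426 -0.078 0 50")

```text
t: 11.5
ee_pos: [0.5727, 0.1088, 0.3067]
ee_rot: [3.126, 0.176, -1.374]
wrist_force: [0.6, 0.2, -0.2]
width: 0.0433
```

```bash
python3 - <<'E'
from look import *
s=bot.read_state();print(s['joints'].round(2),s['wrist_force'].round(1))
L=np.radians(10); d=np.array([np.sin(L),0,-np.cos(L)])
show(s,[pose(np.array([-.036,-.001,.124])-k*d,L,1) for k in (.08,.04,0)])
p=pic('wrist','w5',gain=1.3)
print(proj(p,toW(H,[(-.052,0,.14),(-.034,0,.124)])))
print(bot.tip_of('wrist','flap_tab')[:1])
E
```

```text
[ 0.37  0.28  0.12 -0.18 -1.4  -0.14] [ 0.6  0.2 -0.2]
[0.575 0.103 0.314] d [ 0.0028 -0.0053  0.0073] r [ 0.001 -0.015 -0.009] |r|deg 1.0
[0.574 0.11  0.275] d [ 0.0015  0.0015 -0.032 ] r [ 0.001 -0.015 -0.009] |r|deg 1.0
[0.573 0.117 0.235] d [ 0.0002  0.0083 -0.0714] r [ 0.001 -0.015 -0.009] |r|deg 1.0
[[250.92637711 191.55240592]
 [250.63065349 205.74523547]]
[{'xy': [248.6, 206.7], 'score': 0.56}]
```

View pics/w5.png

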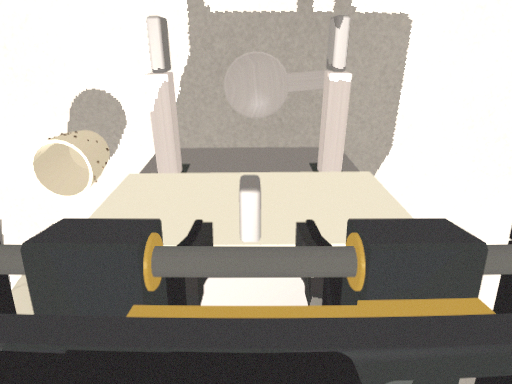

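Tab is at column 250, rows 176–240, centred between the fingers. Descend (re-reading settle first).

```bash
python3 - <<'E'
from look import *
s=bot.read_state()
L=np.radians(10); d=np.array([np.sin(L),0,-np.cos(L)])
show(s,[pose(np.array([-.036,0,.124])-k*d,L,1) for k in (.08,.04,0)])
E
```

```text
[0.575 0.103 0.314] d [-0.001  -0.0015  0.0045] r [ 0.001 -0.01  -0.004] |r|deg 1.0
[0.573 0.11  0.275] d [-0.0023  0.0053 -0.0349] r [ 0.001 -0.01  -0.004] |r|deg 1.0
[0.572 0.117 0.235] d [-0.0036  0.0121 -0.0743] r [ 0.001 -0.01  -0.004] |r|deg 1.0
```

>>> apply_moves(plan="-0.0015 0.002 -0.02 0 0 0 50; -0.0023 0.006 -0.04 0 0 0 50; -0.0033 0.0115 -0.072 0 0 0 50; -0.0036 0.0117 -0.0743 0 0 0 50; -0.0036 0.0117 -0.0743 0 0 0 50")

```text
t: 12.1
ee_pos: [0.5732, 0.1137, 0.2371]
ee_rot: [3.134, 0.175, -1.383]
wrist_force: [0.1, 0.2, 0.0]
width: 0.0434
```

>>> apply_moves(plan="0 0 0 0 0 0 0; 0 0 0 0 0 0 0; 0 0 0 0 0 0 0; 0 0 0 0 0 0 0; 0 0 0 0 0 0 0", squeeze=25)

```text
t: 12.6
ee_pos: [0.5734, 0.1154, 0.2382]
ee_rot: [3.139, 0.176, -1.38]
wrist_force: [2.3, 0.3, -0.3]
width: 0.014
```

```bash
python3 - <<'E'
from look import *
s=bot.read_state();print(s['joints'].round(2),s['wrist_force'].round(1))
RR=R.from_euler('xyz',s['ee_rot']); g=s['ee_pos']-.0187*RR.as_matrix()[:,2]; gh=inH(g)[0]; print('grasp',gh.round(4))
yh=R.from_euler('z',H[3]).apply([0,1,0])
r0=inH(s['ee_pos'])[0]
for th in (.08,.16,.24,.32,.4,.5,.6,.7,.8,.9):
    q=R.from_rotvec([0,-th,0]).apply(r0); print(th,(toW(H,q)[0]-s['ee_pos']).round(4),(-th*yh).round(3))
E
```

```text
[ 0.38  0.31 -0.   -0.18 -1.23 -0.13] [ 2.3  0.3 -0.3]
grasp [-0.0377 -0.0013  0.1266]
0.08 [ 0.0016 -0.0084 -0.0031] [ 0.079  0.015 -0.   ]
0.16 [ 0.0032 -0.0165 -0.0069] [ 0.157  0.03  -0.   ]
0.24 [ 0.0047 -0.0243 -0.0113] [ 0.236  0.045 -0.   ]
0.32 [ 0.0061 -0.0317 -0.0163] [ 0.314  0.06  -0.   ]
0.4 [ 0.0075 -0.0387 -0.022 ] [ 0.393  0.076 -0.   ]
0.5 [ 0.009  -0.0468 -0.0298] [ 0.491  0.095 -0.   ]
0.6 [ 0.0104 -0.0541 -0.0384] [ 0.589  0.113 -0.   ]
0.7 [ 0.0116 -0.0605 -0.0476] [ 0.687  0.132 -0.   ]
0.8 [ 0.0127 -0.066  -0.0575] [ 0.786  0.151 -0.   ]
0.9 [ 0.0136 -0.0704 -0.0679] [ 0.884  0.17  -0.   ]
```

>>> apply_moves(plan="0.0012 -0.0063 -0.0022 0.059 0.011 0 0; 0.0024 -0.0125 -0.005 0.118 0.023 0 0; 0.0036 -0.0185 -0.0079 0.177 0.034 0 0; 0.0047 -0.0243 -0.0113 0.236 0.045 0 0; 0.0058 -0.0299 -0.015 0.295 0.057 0 0")

```text
t: 13.1
ee_pos: [0.5793, 0.0868, 0.2235]
ee_rot: [3.14, 0.481, -1.378]
wrist_force: [0.9, 4.0, -1.2]
width: 0.0138
```

```bash
cat > arc.py <<'E'
from look import *
s=bot.read_state();print(s['joints'].round(2),s['wrist_force'].round(1))
RR=R.from_euler('xyz',s['ee_rot']); g=s['ee_pos']-.0187*RR.as_matrix()[:,2]; gh=inH(g)[0]; print('grasp',gh.round(4),'rad',np.hypot(gh[0],gh[2]).round(4),'theta',np.arctan2(-gh[0],gh[2])-np.arctan2(.0377,.1266))
yh=R.from_euler('z',H[3]).apply([0,1,0])
r0=inH(s['ee_pos'])[0]
for th in (.06,.12,.18,.24,.30):
    q=R.from_rotvec([0,-th,0]).apply(r0); print(th,(toW(H,q)[0]-s['ee_pos']).round(4),(-th*yh).round(3))
E
python3 arc.py
```

```text
[ 0.15  0.38  0.1  -0.49 -1.34  0.17] [ 0.9  4.  -1.2]
grasp [-0.0723 -0.0017  0.11  ] rad 0.1317 theta 0.2921084493055425
0.06 [ 0.001  -0.0054 -0.004 ] [ 0.059  0.011 -0.   ]
0.12 [ 0.002  -0.0105 -0.0083] [ 0.118  0.023 -0.   ]
0.18 [ 0.003  -0.0154 -0.0129] [ 0.177  0.034 -0.   ]
0.24 [ 0.0039 -0.02   -0.0178] [ 0.236  0.045 -0.   ]
0.3 [ 0.0047 -0.0243 -0.023 ] [ 0.295  0.057 -0.   ]
```

Going smoothly; force 4 N. Continue.

>>> apply_moves(plan="0.001 -0.0054 -0.004 0.059 0.011 0 0; 0.002 -0.0105 -0.0083 0.118 0.023 0 0; 0.003 -0.0154 -0.0129 0.177 0.034 0 0; 0.0039 -0.02 -0.0178 0.236 0.045 0 0; 0.0047 -0.0243 -0.023 0.295 0.057 0 0")

```text
t: 13.6
ee_pos: [0.5843, 0.0626, 0.2001]
ee_rot: [3.14, 0.781, -1.377]
wrist_force: [3.4, 6.6, -2.7]
width: 0.0141
```

```bash
python3 arc.py
```

```text
[-0.05  0.5   0.17 -0.75 -1.5   0.4 ] [ 3.4  6.6 -2.7]
grasp [-0.1015 -0.002   0.0833] rad 0.1313 theta 0.5940062621609239
0.06 [ 0.0008 -0.004  -0.0054] [ 0.059  0.011 -0.   ]
0.12 [ 0.0015 -0.0076 -0.0111] [ 0.118  0.023 -0.   ]
0.18 [ 0.0021 -0.0109 -0.0169] [ 0.177  0.034 -0.   ]
0.24 [ 0.0027 -0.0139 -0.023 ] [ 0.236  0.045 -0.   ]
0.3 [ 0.0032 -0.0165 -0.0292] [ 0.295  0.057 -0.   ]
```

>>> apply_moves(plan="0.0008 -0.004 -0.0054 0.059 0.011 0 0; 0.0015 -0.0076 -0.0111 0.118 0.023 0 0; 0.0021 -0.0109 -0.0169 0.177 0.034 0 0; 0.0027 -0.0139 -0.023 0.236 0.045 0 0; 0.0027 -0.0139 -0.023 0.236 0.045 0 0")

```text
t: 14.1
ee_pos: [0.5874, 0.0477, 0.174]
ee_rot: [3.135, 1.021, -1.386]
wrist_force: [4.4, 4.5, -5.8]
width: 0.014
```

>>> apply_moves(plan="0 0 0 0 0 0 50; 0 0 0 0 0 0 50; 0 0 0 0 0 0 50; 0 0 0 0 0 0 50")

```text
t: 14.5
ee_pos: [0.5855, 0.0471, 0.1771]
ee_rot: [3.137, 1.017, -1.379]
wrist_force: [0.7, 1.1, 0.3]
width: 0.0378
```

```bash
python3 arc.py; python3 - <<'E'
from look import *
s=bot.read_state(); z=R.from_euler('xyz',s['ee_rot']).as_matrix()[:,2]
print((-.03*z).round(4),(-.13*z).round(4))
pic('side','s6',(180,60,350,200),4.5,1.5)
E
```

```text
[-0.17  0.61  0.21 -0.92 -1.64  0.53] [0.7 1.1 0.3]
grasp [-0.1197 -0.0003  0.0569] rad 0.1325 theta 0.8375811604011082
0.06 [ 0.0005 -0.0026 -0.0063] [ 0.059  0.011 -0.   ]
0.12 [ 0.0009 -0.0048 -0.0128] [ 0.118  0.023 -0.   ]
0.18 [ 0.0013 -0.0066 -0.0193] [ 0.177  0.034 -0.   ]
0.24 [ 0.0016 -0.0081 -0.026 ] [ 0.236  0.045 -0.   ]
0.3 [ 0.0018 -0.0091 -0.0328] [ 0.295  0.057 -0.   ]
[ 0.005  -0.025   0.0158] [ 0.0217 -0.1084  0.0684]
```

View pics/s6.png

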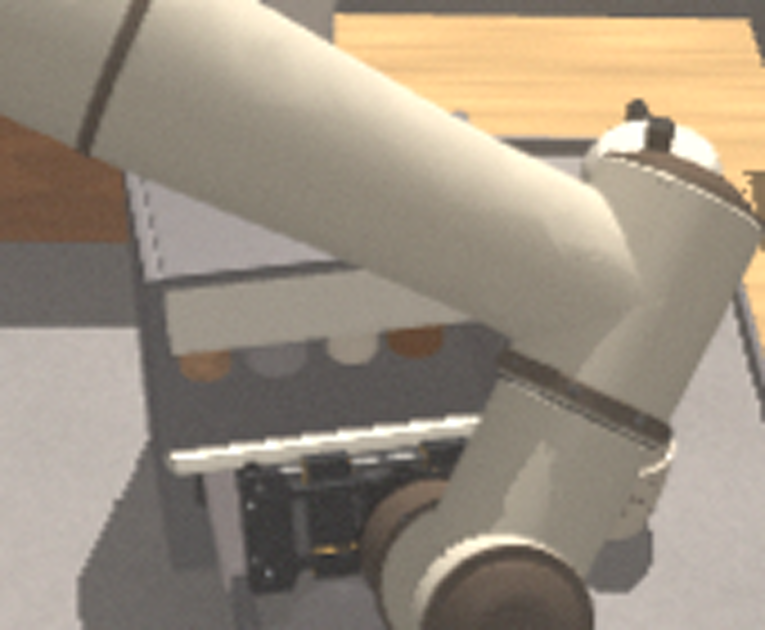

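>>> apply_moves(plan="0.003 -0.015 0.0095 0 0 0 50; 0.008 -0.041 0.026 0 0 0 50; 0.0145 -0.072 0.0456 0 0 0 50; 0.018 -0.09 0.075 -0.1 -0.02 0 50; 0.018 -0.095 0.12 -0.23 -0.045 0 50")

```text
t: 15.05
ee_pos: [0.6035, -0.0513, 0.2931]
ee_rot: [3.124, 0.782, -1.394]
wrist_force: [1.3, 0.4, -0.1]
width: 0.0433
```

```bash
python3 - <<'E'
from look import *
s=bot.read_state();print(s['t'],s['joints'].round(2),s['ee_pos'].round(3))
p=bot.camera_params('side'); pt=bot.camera_params('top')
for th in (.78,.84,.9):
  c,sn=np.cos(th),np.sin(th)
  X=[(-.14*sn,.128,.14*c),(-.14*sn,-.128,.14*c),(-.14*sn,0,.14*c)]
  print(th,proj(p,toW(H,X)).round(1).tolist(),proj(pt,toW(H,X)).round(1).tolist())
pic('side','s7',(180,60,350,200),4.5,1.5)
pic('top','t7',(140,120,270,250),4.6,1.5)
show(s,[pose((-.055,0,z),0,1,tip=True) for z in (.25,.20,.085)])
E
```

```text
15.05 [-0.21  0.51  0.42 -0.72 -1.79  0.35] [ 0.603 -0.051  0.293]
0.78 [[216.9, 157.1], [302.6, 147.2], [260.4, 152.1]] [[234.3, 224.8], [218.4, 141.6], [226.2, 182.7]]
0.84 [[217.3, 160.0], [302.9, 150.1], [260.8, 154.9]] [[236.3, 224.5], [220.5, 141.7], [228.2, 182.6]]
0.9 [[217.7, 162.9], [303.1, 152.9], [261.1, 157.8]] [[238.1, 224.2], [222.3, 141.8], [230.1, 182.5]]
[0.576 0.095 0.38 ] d [-0.0274  0.1463  0.0869] r [-0.765 -0.159  0.006] |r|deg 45.0
[0.576 0.095 0.33 ] d [-0.0274  0.1463  0.0369] r [-0.765 -0.159  0.006] |r|deg 45.0
[0.576 0.095 0.215] d [-0.0274  0.1463 -0.0781] r [-0.765 -0.159  0.006] |r|deg 45.0
```

View pics/s7.png

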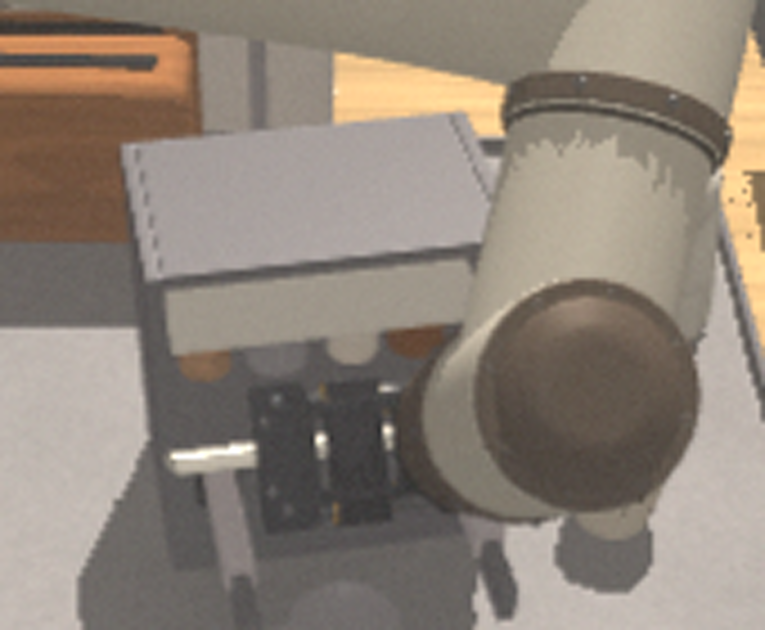

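View pics/t7.png

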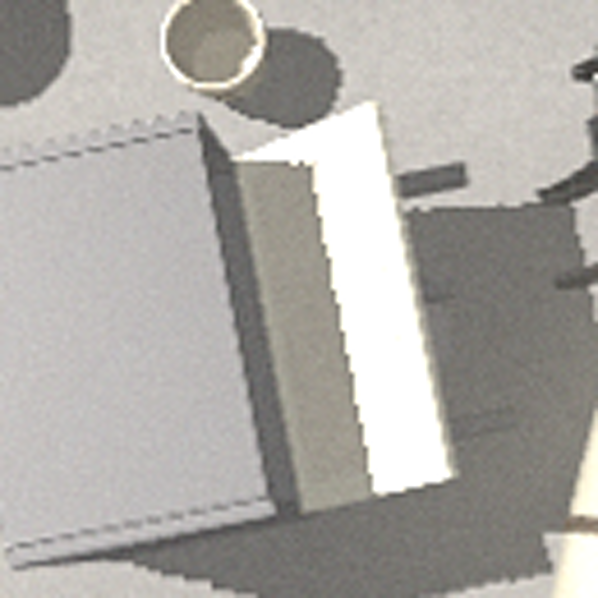

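>>> apply_moves(plan="-0.003 0.01 0.03 -0.14 -0.03 0 0; -0.008 0.03 0.07 -0.28 -0.06 0 0; -0.014 0.06 0.095 -0.42 -0.09 0 0; -0.02 0.1 0.1 -0.56 -0.12 0.003 0; -0.025 0.14 0.09 -0.7 -0.145 0.005 0")

```text
t: 15.65
ee_pos: [0.579, 0.0931, 0.3922]
ee_rot: [-3.127, 0.064, -1.371]
wrist_force: [1.3, -0.3, -0.5]
width: 0.0112
```

>>> apply_moves(plan="-0.0024 0.006 -0.02 -0.065 -0.014 0 0; -0.0024 0.006 -0.04 -0.065 -0.014 0 0; -0.0024 0.006 -0.04 -0.065 -0.014 0 0", squeeze=20)

```text
t: 15.95
ee_pos: [0.574, 0.0995, 0.3438]
ee_rot: [3.138, 0.002, -1.369]
wrist_force: [1.0, 0.4, 0.2]
width: 0.0007
```

```bash
python3 - <<'E'
from look import *
s=bot.read_state();print(s['t'],s['joints'].round(2),s['ee_pos'].round(3),s['width'],s['wrist_force'].round(1),inH(s['ee_pos']))
show(s,[pose((-.055,0,z),0,1,tip=True) for z in (.20,.085)])
pic('wrist','w8')
pic('side','s8',(180,30,350,170),4.5,1.5)
E
```

```text
15.95 [ 0.45  0.26  0.12 -0.   -1.44 -0.25] [0.574 0.099 0.344] 0.0006976652214696953 [1.  0.4 0.2] [[-0.05019145  0.00119265  0.21377166]]
[0.576 0.095 0.33 ] d [ 0.0021 -0.0045 -0.0138] r [-0.001 -0.004 -0.012] |r|deg 1.0
[0.576 0.095 0.215] d [ 0.0021 -0.0045 -0.1288] r [-0.001 -0.004 -0.012] |r|deg 1.0
```

View pics/w8.png

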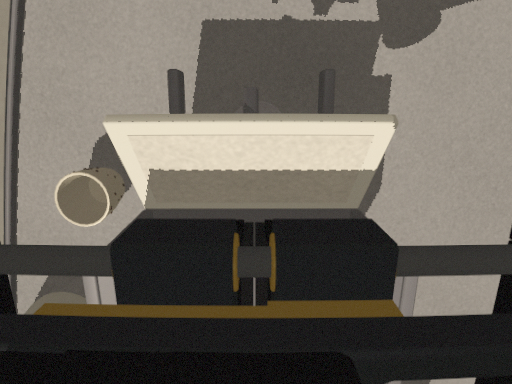

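View pics/s8.png

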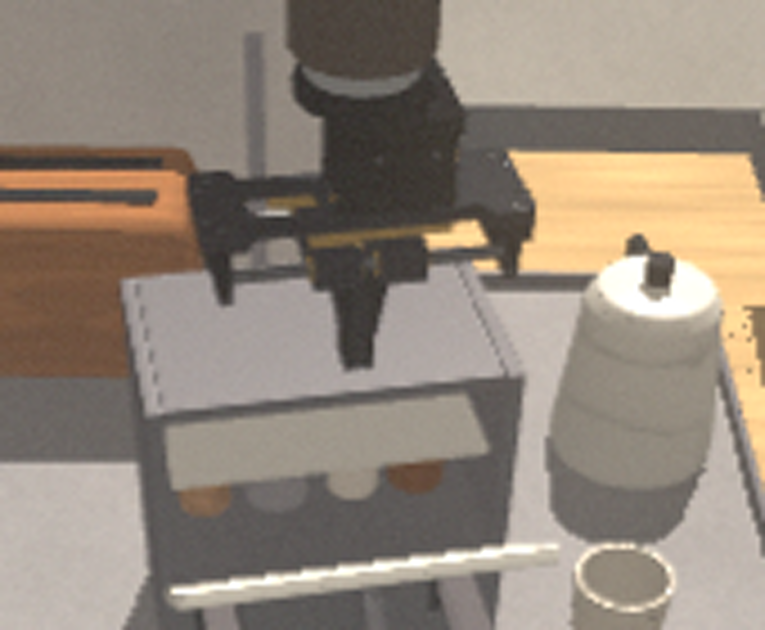

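>>> apply_moves(plan="0.002 -0.0045 -0.03 0 0 0 0; 0.002 -0.0045 -0.07 0 0 0 0; 0.002 -0.0045 -0.105 0 0 0 0; 0.002 -0.0045 -0.129 0 0 0 0; 0.002 -0.0045 -0.129 0 0 0 0")

```text
t: 16.55
ee_pos: [0.5773, 0.092, 0.2153]
ee_rot: [3.139, 0.001, -1.374]
wrist_force: [0.0, 0.7, 0.1]
width: 0.0004
```

```bash
cat > push.py <<'E'
from look import *
s=bot.read_state(); c=inH(s['ee_pos'])[0]
print(s['t'],c.round(4),s['wrist_force'].round(1),'theta corner',np.arctan2(-(c[0]-.0095),c[2]).round(3),'r',np.hypot(c[0]-.0095,c[2]).round(4))
for th in np.arange(.8,1.6,.05).tolist()+[1.571]:
    X=np.array([-.112*np.sin(th)+.0095,0,.112*np.cos(th)]); print(round(th,2),(toW(H,X)[0]-s['ee_pos']).round(4))
E
python3 push.py
```

```text
16.55 [-0.0581 -0.0006  0.0853] [0.  0.7 0.1] theta corner 0.671 r 0.1088
0.8 [ 0.0018 -0.0126 -0.0072]
0.85 [ 0.0025 -0.0163 -0.0114]
0.9 [ 0.0032 -0.0199 -0.0157]
0.95 [ 0.0038 -0.0232 -0.0201]
1.0 [ 0.0044 -0.0262 -0.0248]
1.05 [ 0.0049 -0.0291 -0.0295]
1.1 [ 0.0054 -0.0317 -0.0345]
1.15 [ 0.0059 -0.0341 -0.0395]
1.2 [ 0.0063 -0.0362 -0.0447]
1.25 [ 0.0067 -0.0381 -0.05  ]
1.3 [ 0.007  -0.0397 -0.0553]
1.35 [ 0.0072 -0.041  -0.0607]
1.4 [ 0.0074 -0.0421 -0.0662]
1.45 [ 0.0076 -0.0429 -0.0718]
1.5 [ 0.0077 -0.0434 -0.0774]
1.55 [ 0.0077 -0.0437 -0.0829]
1.57 [ 0.0078 -0.0437 -0.0853]
```

>>> apply_moves(plan="0.0018 -0.0126 -0.0072 0 0 0 0; 0.0025 -0.0163 -0.0114 0 0 0 0; 0.0032 -0.0199 -0.0157 0 0 0 0; 0.0038 -0.0232 -0.0201 0 0 0 0; 0.0044 -0.0262 -0.0248 0 0 0 0")

```text
t: 17.05
ee_pos: [0.5838, 0.0672, 0.1939]
ee_rot: [-3.135, 0.001, -1.371]
wrist_force: [0.2, 0.1, 2.6]
width: 0.0003
```

```bash
python3 push.py
```

```text
17.05 [-0.0837 -0.0023  0.0639] [0.2 0.1 2.6] theta corner 0.97 r 0.113
0.8 [-0.0047  0.0122  0.0141]
0.85 [-0.004   0.0085  0.01  ]
0.9 [-0.0033  0.005   0.0057]
0.95 [-0.0026  0.0017  0.0012]
1.0 [-0.002  -0.0014 -0.0034]
1.05 [-0.0015 -0.0043 -0.0082]
1.1 [-0.001  -0.0069 -0.0131]
1.15 [-0.0005 -0.0093 -0.0182]
1.2 [-0.0001 -0.0114 -0.0233]
1.25 [ 0.0002 -0.0133 -0.0286]
1.3 [ 0.0005 -0.0149 -0.034 ]
1.35 [ 0.0008 -0.0162 -0.0394]
1.4 [ 0.001  -0.0173 -0.0449]
1.45 [ 0.0012 -0.0181 -0.0504]
1.5 [ 0.0013 -0.0186 -0.056 ]
1.55 [ 0.0013 -0.0188 -0.0616]
1.57 [ 0.0013 -0.0189 -0.0639]
```

Contact at 2.6 N. Continue.

>>> apply_moves(plan="-0.0015 -0.0043 -0.0082 0 0 0 0; -0.001 -0.0069 -0.0131 0 0 0 0; -0.0005 -0.0093 -0.0182 0 0 0 0; -0.0001 -0.0114 -0.0233 0 0 0 0; 0.0002 -0.0133 -0.0286 0 0 0 0")

```text
t: 17.55
ee_pos: [0.583, 0.0543, 0.1636]
ee_rot: [-3.138, 0.002, -1.371]
wrist_force: [2.1, 2.5, 1.8]
width: 0.0004
```

```bash
python3 push.py | sed -n '1p;10,20p'
```

```text
17.55 [-0.0963  0.0009  0.0336] [2.1 2.5 1.8] theta corner 1.263 r 0.111
1.2 [0.0006 0.0015 0.007 ]
1.25 [ 0.001  -0.0004  0.0017]
1.3 [ 0.0013 -0.002  -0.0036]
1.35 [ 0.0015 -0.0033 -0.0091]
1.4 [ 0.0017 -0.0044 -0.0145]
1.45 [ 0.0019 -0.0052 -0.0201]
1.5 [ 0.002  -0.0057 -0.0257]
1.55 [ 0.0021 -0.0059 -0.0313]
1.57 [ 0.0021 -0.006  -0.0336]
```

>>> apply_moves(plan="0.0013 -0.002 -0.004 0 0 0 0; 0.0015 -0.0033 -0.009 0 0 0 0; 0.0017 -0.0044 -0.0145 0 0 0 0; 0.0019 -0.0052 -0.02 0 0 0 0; 0.002 -0.0057 -0.0245 0 0 0 0")

```text
t: 18.05
ee_pos: [0.5844, 0.0482, 0.1389]
ee_rot: [-3.14, 0.001, -1.372]
wrist_force: [-0.5, 1.0, 2.9]
width: 0.0003
```

```bash
python3 push.py | sed -n '1p;14,20p'
```

```text
18.05 [-0.1025  0.0007  0.0089] [-0.5  1.   2.9] theta corner 1.491 r 0.1124
1.4 [0.0003 0.0018 0.0101]
1.45 [0.0005 0.001  0.0046]
1.5 [ 0.0006  0.0004 -0.001 ]
1.55 [ 0.0006  0.0002 -0.0066]
1.57 [ 0.0006  0.0002 -0.0089]
```

Now the last few millimetres, slowly, until the supports take up the load.

>>> apply_moves(plan="0 0 -0.002 0 0 0 0; 0 0 -0.004 0 0 0 0; 0 0 -0.006 0 0 0 0; 0 0 -0.008 0 0 0 0; 0 0 -0.009 0 0 0 0")

```text
t: 18.55
ee_pos: [0.5848, 0.0481, 0.1305]
ee_rot: [-3.139, 0.001, -1.372]
wrist_force: [-1.0, -1.3, 2.6]
width: 0.0003
```

>>> apply_moves(plan="0 0 -0.001 0 0 0 0; 0 0 -0.002 0 0 0 0; 0 0 -0.003 0 0 0 0")

```text
t: 18.85
ee_pos: [0.5848, 0.0481, 0.1304]
ee_rot: [-3.138, 0.0, -1.371]
wrist_force: [-8.3, 0.3, 18.2]
width: 0.0002
```

>>> apply_moves(plan="0 0 0.003 0 0 0 0; 0 0 0.015 0 0 0 0; 0 -0.01 0.05 0 0 0 0; -0.02 -0.04 0.09 0 0 0 0; -0.05 -0.08 0.13 0 0 0 0")

```text
t: 19.35
ee_pos: [0.5439, -0.0206, 0.2482]
ee_rot: [-3.137, 0.001, -1.37]
wrist_force: [-0.0, -0.9, -0.6]
width: 0.0005
```

>>> apply_moves(plan="-0.01 -0.05 0.02 0 0 0 0; -0.02 -0.095 0.04 0 0 0 0; -0.03 -0.14 0.06 0 0 0 0; -0.04 -0.185 0.08 0 0 0 0; -0.05 -0.22 0.08 0 0 0 0")

```text
t: 19.85
ee_pos: [0.4939, -0.243, 0.3301]
ee_rot: [-3.132, -0.002, -1.372]
wrist_force: [0.6, -0.1, -0.3]
width: 0.0007
```

```bash
python3 - <<'E'
from look import *
s=bot.read_state();print(s['t'],s['ee_pos'].round(3),s['wrist_force'].round(1))
p=pic('side','s9',(170,70,350,210),4.2,1.5)
pt=pic('top','t9',(140,100,290,250),4,1.5)
for n,q,o,f in (('side',p,(170,70),4.2),('top',pt,(140,100),4)):
  for th in (1.5,1.571,1.64):
    X=[(-.14*np.sin(th),y,.14*np.cos(th)) for y in (.128,-.128)]
    print(n,th,((proj(q,toW(H,X))-o+.5)*f).round(0).tolist())
  for l in ('cup_center','ladle_rest_center','shaker_center','soy_center','box2_center'):
    r=bot.tip_of(n,l); print(l,[(x['xy'],round(x['score'],2)) for x in r[:2]])
E
```

```text
19.85 [ 0.494 -0.243  0.33 ] [ 0.6 -0.1 -0.3]
side 1.5 [[214.0, 500.0], [561.0, 456.0]]
side 1.571 [[215.0, 510.0], [559.0, 466.0]]
side 1.64 [[216.0, 518.0], [558.0, 475.0]]
cup_center [([313.2, 163.8], 0.73)]
ladle_rest_center [([256.3, 199.0], 0.77)]
shaker_center [([313.8, 277.1], 0.64)]
soy_center [([168.5, 309.0], 0.6)]
box2_center [([237.3, 303.4], 0.78)]
top 1.5 [[434.0, 494.0], [374.0, 183.0]]
top 1.571 [[434.0, 494.0], [374.0, 186.0]]
top 1.64 [[434.0, 494.0], [374.0, 188.0]]
cup_center [([184.4, 132.6], 0.95)]
ladle_rest_center [([246.9, 209.9], 0.73)]
shaker_center [([348.1, 256.0], 0.35)]
soy_center [([349.0, 254.6], 0.56)]
box2_center []
```

View pics/s9.png

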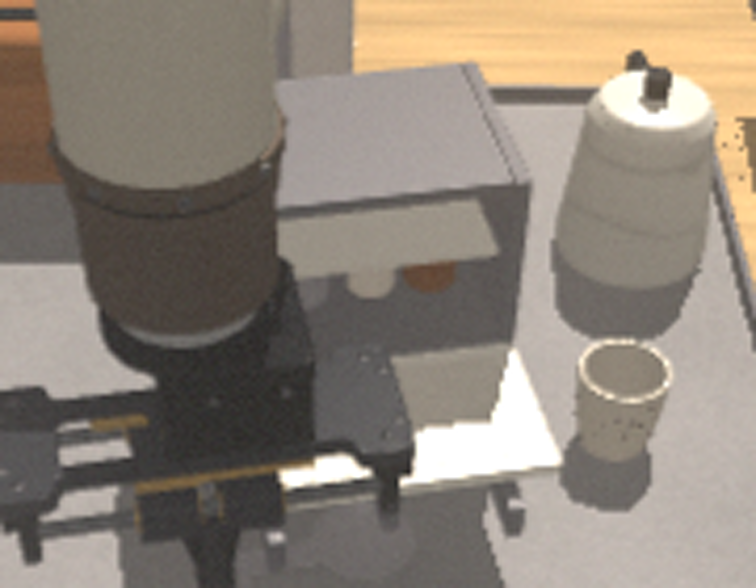

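View pics/t9.png

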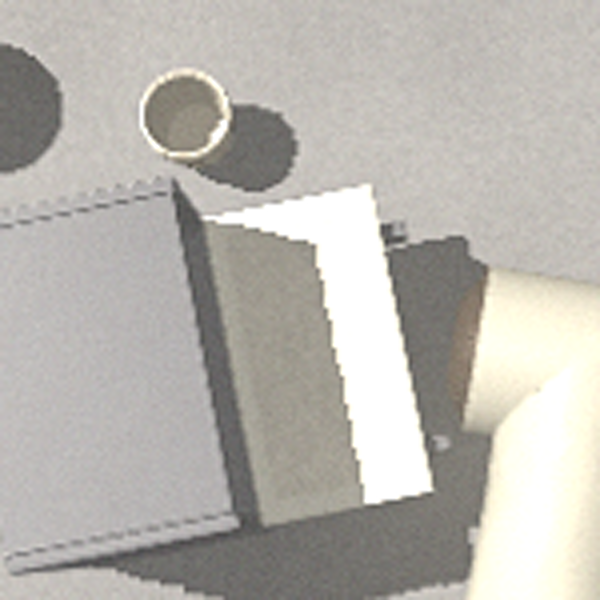

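```bash
python3 - <<'E'
from look import *
p=bot.camera_params('side');pt=bot.camera_params('top')
for n,q,o,f,px in (('side',p,(170,70),4.2,[(276,530),(513,502)]),('top',pt,(140,100),4,[(452,442),(407,231)])):
  uv=(np.array(px)+.5)/f-.5+np.array(o)
  print(n,'front-top',inH(onz(q,uv,.11)).round(4).tolist())
pic('top','t10')
E
```

```text
side front-top [[-0.1497, 0.0853, -0.02], [-0.1525, -0.0918, -0.02]]
top front-top [[-0.1626, 0.0891, -0.02], [-0.1597, -0.0891, -0.02]]
```

View pics/t10.png

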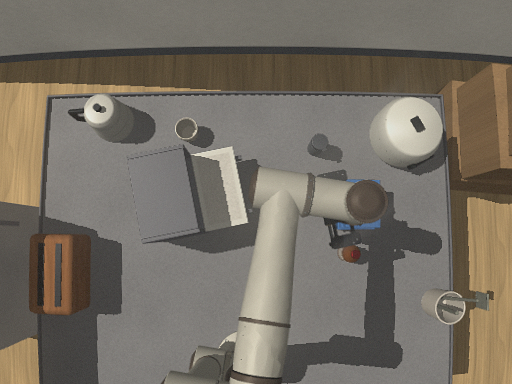

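```bash
python3 - <<'E'
from bench import bot
s=bot.read_state();print(s['t'],s['dq'].round(3),s['wrist_force'].round(1))
print(bot.hand_in())
E
```

```text
20.5 [-0.005  0.001  0.002 -0.001 -0.001  0.002] [-0.3  0.3  0.3]
the job is handed in; nothing more can be done
None
```

The ledge is set up and the job is handed in at 20.5 s of the 64 s allowed.

1. **Supports:** With the flap still up, I pulled the left support, then the right, to their hard stops. The wrist force rose to 32 N on the left and 23 N on the right with no further movement on the right. The camera pictures put both ends equally far out, within about 3 mm.
2. **Flap, first stage:** I eased it open by the tab to about 0.84 rad, let go and backed away. The hinge held it there.
3. **Flap, second stage:** I lowered it with the closed fingertips on its inner face, at about 3 N. It stopped on the supports at z = 0.130 m, which is level, with 18 N at the end. I then moved clear.

**Last checks:** The flap's edge corners matched the level prediction within 1 px in the top and side pictures. The wrist force was about zero and the robot was touching nothing.

The cup, shaker, bottle and boxes look unmoved in the last top picture, though the arm hid part of the boxes. The ladle rest is mostly hidden by the flap and showed only in part from the side, so I could not fully check it. The detector also gave some wrong or missing results in the last top picture: its shaker point fell on the bottle, and it did not find the top box. For those I relied on looking at the picture.

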